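# Start and close the analyser's screw cap

## Task

Close the analyser's filling neck with the blue cap: set it level on the neck with its yellow tip on the side of the yellow mark, turn it gently backwards (counter-clockwise) until the thread clicks and the cap drops a little, then forwards (clockwise) until it is fully home at its stop, and let go. Never force it: the neck sits in soft rubber that tears when it is twisted or pressed hard, and leave the other things where they are.

Things in the scene. Friction and masses are not known exactly. Their poses are not given: they have to be found in the camera images.
- cap: blue screw cap, 68 mm across, skirt 28 mm high, with a straight grip bar on top (58 mm long along x, 20 wide along y, from 28 to 58 mm above the underside), about 0.16 kg. Origin: centre of the underside, z up; the bar's yellow-tipped end points to +x. Inside, flush with the underside, three lugs 120 degrees apart for the neck's three-start thread. It starts upright on the table.
- neck (a point): point on the axis of the analyser's steel filling neck, level with the top land of its thread, 120 mm above the table; z up, +x points to the yellow mark on the deck. Neck 48 mm across (58 over the thread), tapered top ending 10 mm higher, guides a cap up to 4 mm off. Cap origin above this point: 0 with the lugs on the land, -7 mm in the start notches (the click), -11 mm fully home.
- thread (a point): same axis, 11 mm lower: where the cap's origin is when fully home. Set down with cap x along this x within 7 degrees, the lugs meet the land; the notches are then 10 to 64 degrees back (counter-clockwise from above, +yaw), unknown beforehand. A notch has 14 degrees of play, then a hard back stop. Turned forwards on the land, the lugs jam on a hard step after 8 to 62 degrees.
- mark (a point): centre of the yellow mark on the analyser's deck (26 x 11 mm), 58 mm from the neck axis. From the notch the cap turns forwards (clockwise) 72 to 86 degrees to a hard end stop, which is fully home: level at first, then sinking evenly 4 mm over the last 58 degrees. Up and down play under the thread about 1 mm, sideways 1.5 mm.
- bush (a joint): twist of the neck on its rubber bush (rad, + counter-clockwise from above, 0 when free). It yields 0.4 rad per N m and tears at 0.16 rad (0.4 N m) either way. Rubbing of a lightly pressed cap twists it by 0.02 to 0.07; meeting a step or stop shows as a steady rise with the turn.
- seat (a joint): up and down give of the neck on its rubber seat (m, 0 when free, - when pressed down): 8 N per mm. Pressing it 3 mm deep (24 N) tears it; 2 to 6 N is plenty for feeling the thread. The weight of the resting cap presses it 0.2 mm.
- analyser: white bench analyser that carries the neck, fixed, 260 x 240 mm (x, y), deck 90 mm high; raised grey panel with keys and display on its +x side, 115 mm high, begins 82 mm from the neck axis. Origin under its centre; the neck axis is at x = -50 mm, y = 0.
- jar_a: jar with white cap, 60 mm wide, 100 high; origin under its centre; leave alone
- jar_b: jar with green cap, 60 mm wide, 100 high; origin under its centre; leave alone
- cup: small steel cup, 60 mm wide, 45 high; leave alone
- brush: brush lying on the table; leave alone
- scoop: spoon lying on the table; leave alone
- weight: brass weight, 40 mm wide, 52 high; leave alone
- dish: white dish, 90 mm wide, 18 high; leave alone
There are look-alikes about, which are no part of the job. Of the things like the cap, leave any that is red; of the rest the larger one is meant.

How it is judged:
By the outcome, as a careful person would: the job done as asked, in the order asked, and still so for the second after the job is handed in, with the robot touching nothing.
It also fails if it takes over 67 s, if anything falls off the work surface, if the arm or the gripper's body presses on something with over 40 N, if the wrist force passes 120 N, or if a joint passes its speed limit or range.

## Robot

A 7-joint arm with a two-finger parallel gripper is mounted at the origin on the work surface. World frame = base frame: x ahead of the robot, y to its left, z up, the work surface at z = 0. Lengths are in mm, angles in rad, forces in N, time in s.
With the tool pointing down it reaches from about 425 to 925 mm from the base axis. Payload 6.8 kg.
Tool frame: the origin (TCP) lies midway between the tips of the shut fingers; the grasp point (between the pads) lies 19 mm behind it; z points along the fingers, y is the direction in which the jaws open and shut (so a half turn about z gives the same grasp; the last joint's range is limited). The gripper opens to 88 mm and grips with 3 to 60 N. Pads are 20 mm wide; open, the fingers measure 115 mm over their backs; the gripper's body (75 mm by 178 mm) begins 61 mm behind the grasp point.
Start: joints at [-1.323, 0.477, 0.022, 1.555, -0.011, 1.109, -0.083], TCP at [235.127, 632.742, 222.664] pointing down, gripper open.
Joint ranges: [-2.96, 2.96], [-0.34, 2.1], [-1.41, 1.46], [0.24, 2.44], [-1.37, 4.51], [0.17, 1.92], [-2.96, 2.96]. Speed limits (rad/s): [2.39, 2.39, 3.14, 3.14, 3.14, 3.14, 3.14].

## Interface

Orientations are given as a unit quaternion [w, x, y, z].
In Python, from plant import observe, optics, workorder gives the robot as it stands. The module is installed in compiled form; this text tells all that it offers.
- The arm moves only by the shell command python3 -m pendant 'ROWS' [OPENING] [FORCE]. ROWS is JSON, a list of rows, each a list of 6 numbers: the shift along the tool's x, y, z in cm, then the turn, a rotation vector about the tool's x, y, z in rad. In form: [[tx, ty, tz, ax, ay, az], ...]. A call has 1 to 12 rows; each row is the pose to reach, as a shift and turn from the pose commanded when the call began, along the tool's axes at that moment; what a row does not reach only later rows make up. A row lasts 1/12 s, in which the tool goes at most 41.7 mm and 7.16 degrees, less where a joint would pass 70% of its speed; a pose out of reach is approached as far as the arm can. A call with a gripper value outside its range is refused whole. OPENING is the finger opening in cm, from 0 to 8.78, set as the call begins (- or left out, the last holds). The fingers move at their own pace and stop on an object; FORCE is the grip in N (left out, the last holds). Time passes only in rows, so rows that repeat a pose let the fingers close. It gives the time, the measured TCP pose, the force and the opening at its end, in the units of the state.
- observe(): the state, without advancing time (a new reading comes with each control period).
- optics.camera(name): name is "side" or "top"; returns the picture (480x640x3 uint8, blue, green, red); there is no depth.
- optics.get_calibration(name): a dict with "fx", "fy", "cx", "cy" (pixels), "rvec" (rotation vector, rad) and "tvec" (3), from world to camera coordinates, as OpenCV has them. Camera axes: x right, y down, z forward; pixel columns grow to the right and rows downward; lengths in mm; the calibration is good to about 2 mm. A picture is of the moment at which its call begins. get_calibration takes no time and is no camera call.
- workorder.hand_in(): hands the job in, once; it reports no verdict.
The state is a dict: "clock": time; "q": joint angles; "qd": joint speeds; "joint_efforts": joint torques, N m; "ee_pos": TCP position; "tool_rot": TCP orientation; "wrist_force": force on the tool from outside, world axes, zero at the start; "ft_torque": the same for the moment, N m; "gripper_width": finger opening in mm.
Only numpy, scipy, OpenCV 4.12 (cv2) and the standard library are available. Lean on these libraries where they do the work, as an engineer would, in place of code of your own. Each camera call takes 0.05 s, during which the arm holds its last target.

## Working session

There is one attempt and no reset: what is moved stays moved. The work goes in short steps, Python scripts to look and compute and a shell command to move; the robot and the scene stay as the last step left them, time stands still between calls to the robot, and variables do not carry over. Pictures are saved under pics/ and viewed, and the job is handed in when it is done.

```bash
mkdir -p pics; cat > h.py <<'E'
import numpy as np,cv2
from plant import observe,optics
def cal(n):
    c=optics.get_calibration(n);K=np.array([[c["fx"],0,c["cx"]],[0,c["fy"],c["cy"]],[0,0,1.]])
    R=cv2.Rodrigues(np.array(c["rvec"],float))[0];t=np.array(c["tvec"],float).ravel();return K,R,t
def ray(n,u,v,z):
    K,R,t=cal(n);d=R.T@np.linalg.solve(K,[u,v,1.]);o=-R.T@t
    return o+d*(z-o[2])/d[2]
def proj(n,p):
    K,R,t=cal(n);q=K@(R@np.array(p,float)+t);return q[:2]/q[2]
E
python3 - <<'E'
from h import *
for n in("side","top"):
    cv2.imwrite(f"pics/{n}0.png",optics.camera(n)); K,R,t=cal(n);print(n,K[0,0],-R.T@t)
print(observe())
E
```

```text
side 506.9754820943684 [  34.89882613 -802.39730741  688.10992569]
top 452.5758440623413 [ 417.10251515  -54.37261062 1218.22520281]
{'clock': 0.1, 'q': array([-1.32309735,  0.47771099,  0.02236996,  1.5562992 , -0.01148991,
        1.1092952 , -0.0831121 ]), 'qd': array([ 0.00134326, -0.0020573 , -0.0013151 , -0.00235231,  0.00017302,
       -0.00015877, -0.00093705]), 'joint_efforts': array([ 5.01046292e-03, -5.84087563e+01,  1.54048763e+00, -2.73314452e+01,
       -5.41451736e-02,  1.30223483e-02,  6.04572324e-05]), 'ee_pos': array([234.97644107, 632.22858535, 221.80634379]), 'tool_rot': array([-7.29172686e-05,  1.76968099e-01,  9.84216269e-01, -7.88725299e-04]), 'wrist_force': array([0.41615374, 0.4224695 , 1.50713886]), 'ft_torque': array([ 0.01365391, -0.01075795, -0.00748114]), 'gripper_width': 88.23117554818809}
```

View pics/side0.png

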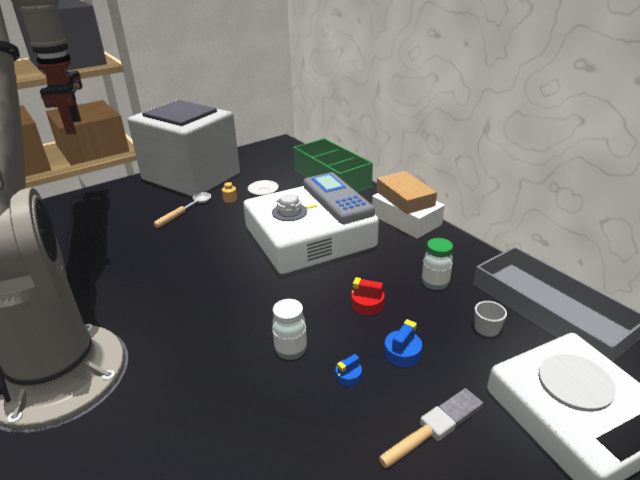

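View pics/top0.png

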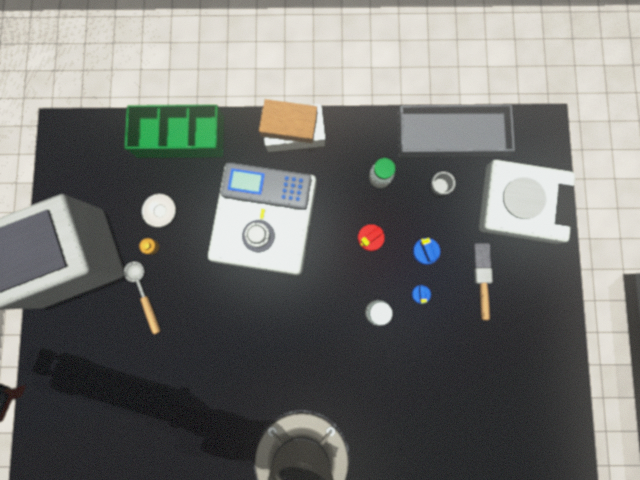

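Candidates for the cap in the top and side views:
- Red cap: top (371,237), side (368,296). Excluded by colour.
- Small blue cap: top (422,294), side (348,371). Excluded by size.
- Large blue cap: top (427,250), side (403,346). This is the one I choose.

Next I'll check it in a close crop.

```bash
python3 - <<'E'
from h import *
t=cv2.imread("pics/top0.png");s=cv2.imread("pics/side0.png")
a=cv2.resize(t[220:280,395:460],None,fx=6,fy=6,interpolation=cv2.INTER_CUBIC)
b=cv2.resize(t[200:280,215:305],None,fx=4.5,fy=4.5,interpolation=cv2.INTER_CUBIC)
b=b[:360,:400]
cv2.imwrite("pics/crop0.png",np.hstack([a[:360],b]))
c=cv2.resize(s[310:370,375:435],None,fx=6,fy=6);d=cv2.resize(s[180:225,265:325],None,fx=6.6,fy=8)
cv2.imwrite("pics/crop1.png",np.hstack([c,d[:360]]))
hsv=cv2.cvtColor(t,cv2.COLOR_BGR2HSV)
yl=cv2.inRange(hsv,(20,110,100),(38,255,255));bl=cv2.inRange(hsv,(100,120,40),(125,255,255))
for nm,m in(("y",yl),("b",bl)):
    n,_,st,ce=cv2.connectedComponentsWithStats(m)
    for i in range(1,n):
        if st[i,4]>8:print(nm,st[i],ce[i])
# side
hs=cv2.cvtColor(s,cv2.COLOR_BGR2HSV)
for nm,m in(("sy",cv2.inRange(hs,(20,110,100),(38,255,255))),("sb",cv2.inRange(hs,(100,120,40),(125,255,255)))):
    n,_,st,ce=cv2.connectedComponentsWithStats(m)
    for i in range(1,n):
        if st[i,4]>8:print(nm,st[i],ce[i])
E
```

```text
y [261 209   3   9  22] [261.95454545 213.18181818]
y [361 237   8   9  47] [364.46808511 241.46808511]
y [422 237   7   7  34] [424.88235294 240.35294118]
y [139 239  16  15 142] [146.6971831  245.61971831]
y [421 300   5   3  12] [422.91666667 300.75      ]
b [228 169  36  25 201] [245.87064677 181.33333333]
b [413 238  28  27 548] [426.47810219 252.11131387]
b [411 284  21  20 279] [420.62007168 292.76702509]
sy [225 183   6   4  15] [227.8 184. ]
sy [223 187  12   5  31] [228.35483871 189.48387097]
sy [307 205  10   3  20] [311.25 205.95]
sy [353 277   8  11  64] [356.015625 281.6875  ]
sy [404 319  13  11  63] [410.55555556 322.82539683]
sy [337 362   9   9  48] [340.97916667 365.83333333]
sb [312 174  33  18 110] [328.69090909 184.19090909]
sb [361 202   5   3   9] [363.         202.77777778]
sb [349 205   4   3   9] [350.66666667 206.11111111]
sb [ 384  324   39   44 1292] [402.72368421 347.04798762]
sb [335 353  27  34 614] [349.75895765 371.37459283]
```

View pics/crop0.png

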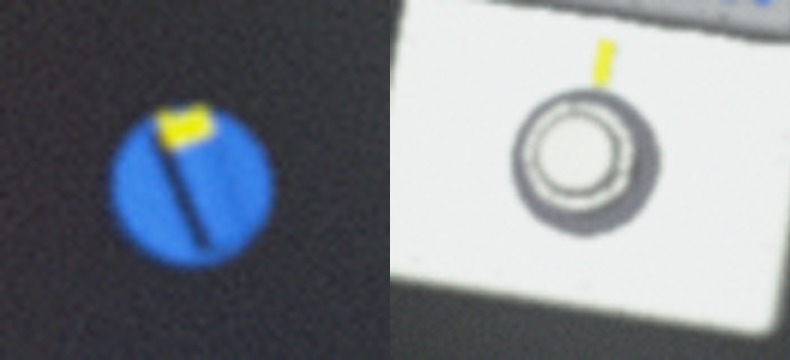

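View pics/crop1.png

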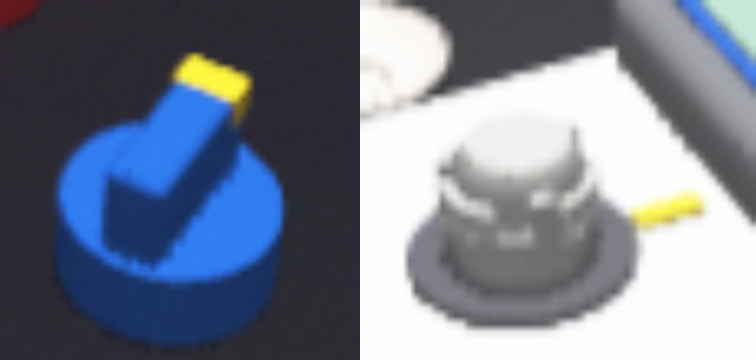

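The crop shows the large blue cap, with the yellow tip up and to the left in the top view at about (425,240). The neck's pale top is near (343,234) within the grey bush, and the yellow mark is at about (262,213). Now I'll measure them.

```bash
python3 - <<'E'
from h import *
t=cv2.imread("pics/top0.png");s=cv2.imread("pics/side0.png")
# big cropped views for corner picking with grid
def crop(im,x0,y0,w,h,f,fn):
    c=cv2.resize(im[y0:y0+h,x0:x0+w],None,fx=f,fy=f,interpolation=cv2.INTER_CUBIC)
    for i in range(0,w,10):cv2.putText(c,str(x0+i),(i*f,10),0,.35,(255,255,255),1);cv2.line(c,(i*f,0),(i*f,h*f),(90,90,90),1)
    for i in range(0,h,10):cv2.putText(c,str(y0+i),(0,i*f+10),0,.35,(255,255,255),1);cv2.line(c,(0,i*f),(w*f,i*f),(90,90,90),1)
    cv2.imwrite(fn,c)
crop(s,375,310,60,60,10,"pics/c_s.png")
crop(t,402,230,50,45,12,"pics/c_t.png")
crop(t,200,190,120,85,6,"pics/c_n.png")
crop(s,265,180,60,50,12,"pics/c_ns.png")
hsv=cv2.cvtColor(t,cv2.COLOR_BGR2HSV)
m=cv2.inRange(hsv,(100,90,60),(125,255,255))|cv2.inRange(hsv,(20,80,80),(38,255,255))
sub=np.zeros_like(m);sub[225:275,405:455]=m[225:275,405:455]
cs=max(cv2.findContours(sub,cv2.RETR_EXTERNAL,cv2.CHAIN_APPROX_NONE)[0],key=cv2.contourArea)
print(cv2.minEnclosingCircle(cs),cv2.fitEllipse(cs))
E
```

```text
((426.1226501464844, 250.89622497558594), 14.706892967224121) ((426.1124267578125, 251.2488555908203), (26.504526138305664, 28.748289108276367), 96.42037200927734)
```

View pics/c_s.png

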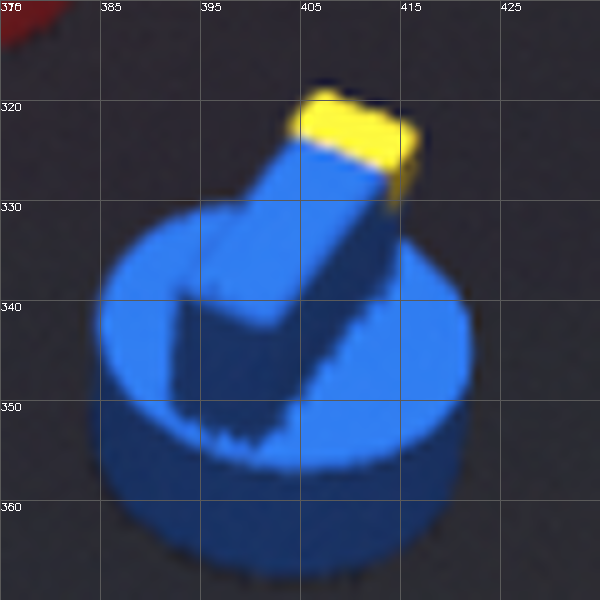

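View pics/c_t.png

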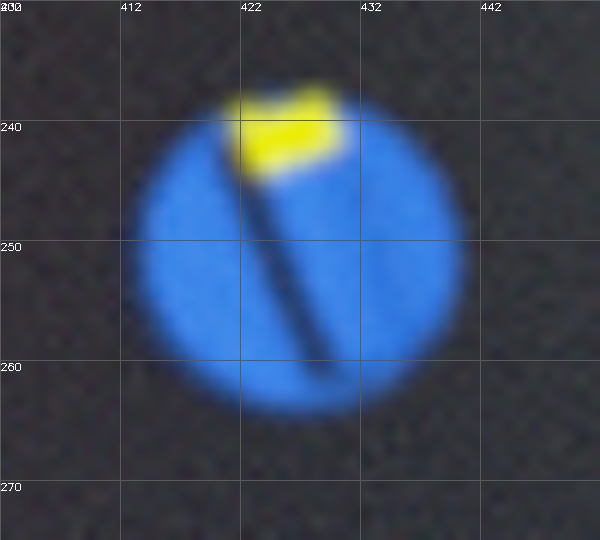

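View pics/c_n.png

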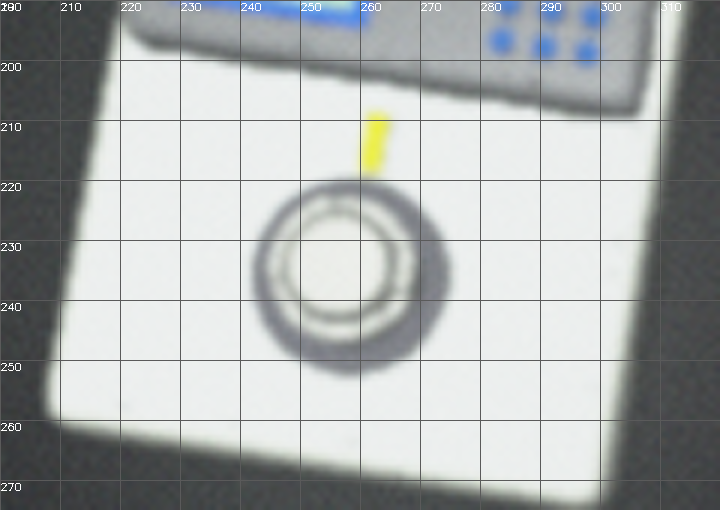

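View pics/c_ns.png

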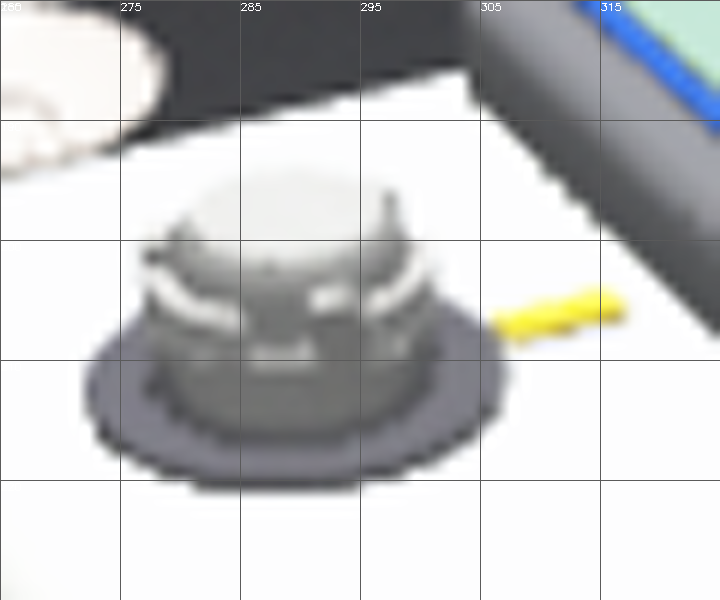

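```bash
python3 - <<'E'
from h import *
r=lambda n,u,v,z:ray(n,u,v,z).round(1)[:2]
print("cap top",r("top",426.6,250.7,26))
c=[r("side",*p,58) for p in[(407.0,318.8),(416.5,322.8),(402.8,342.3),(392.6,339.2)]]
print("bar",c,np.mean(c,0)); 
for a,b in((2,1),(3,0)):
    d=c[a]-c[b]; d=-d; print(np.degrees(np.arctan2(d[1],d[0])),np.linalg.norm(d))
s=cv2.imread("pics/side0.png")
# skirt top in side: extents
print("cap side skirt top",r("side",375+28.3-.4,310+33.5-.4,28))
# top: dark line edge on z=58 (right boundary of dark strip)
a=r("top",402+265/12-.46,230+185/12-.46,58);b=r("top",402+340/12-.46,230+375/12-.46,58);d=a-b;print("top edge yaw",np.degrees(np.arctan2(d[1],d[0])),d)
print("yellow", [r("top",402+x/12-.46,230+y/12-.46,58) for x,y in((228,103),(330,85),(350,150),(255,182))])
print("neck top",r("top",256.25,233.75,130),"bush",r("top",258.2,235.7,91))
print("neck side",r("side",288.5,197.5,130),"bush",r("side",289.3,211.9,91))
print("mark",r("top",262.0,213.2,90),r("side",311.3,205.6,90))
P=lambda x,y,z:r("top",200+x/6-.42,190+y/6-.42,z)
for n,a,b in(("bottom",(90,430),(560,498)),("panel",(160,48),(600,114))):
    z=90; d=P(*a,z)-P(*b,z);print(n,np.degrees(np.arctan2(d[1],d[0]))-90)
for n,a,b in(("left",(52,400),(105,110)),("right",(607,470),(655,190))):
    d=P(*b,90)-P(*a,90);print(n,np.degrees(np.arctan2(d[1],d[0])))
E
```

```text
cap top [ 530.  -329.9]
bar [array([ 556.5, -312.6]), array([ 562.9, -330.7]), array([ 508.9, -352.6]), array([ 499.9, -336.4])] [ 532.05  -333.075]
22.07528779957279 58.271862849920986
22.806495491605947 61.40032573203501
cap side skirt top [ 530.3 -332.8]
top edge yaw 19.396057009375166 [40.9 14.4]
yellow [array([ 559.6, -308.2]), array([ 563.3, -330.2]), array([ 549.3, -333.9]), array([ 542.5, -313.4])]
neck top [564.5 105.4] bush [564.8 106.2]
neck side [565.  102.6] bush [565.1 103.4]
mark [622.4  97.3] [624.9  98.6]
bottom -8.616514137152976
panel -9.12376923071038
left -8.924740475178499
right -9.841131759634393
```

```bash
cat >> h.py <<'E'
from scipy.spatial.transform import Rotation as Ro
def rot(q=None):
    q=observe()["tool_rot"] if q is None else q
    return Ro.from_quat([q[1],q[2],q[3],q[0]])
def plan(p,yaw,pos=None,q=None):
    """tool-frame shift cm and turn to reach p(mm), tool x at yaw deg pointing down"""
    o=observe();R=rot(q);p0=o["ee_pos"] if pos is None else np.array(pos)
    y=np.radians(yaw);T=Ro.from_matrix(np.array([[np.cos(y),np.sin(y),0],[np.sin(y),-np.cos(y),0],[0,0,-1]]))
    return np.r_[R.inv().apply(np.array(p)-p0)/10,(R.inv()*T).as_rotvec()].round(3)
def st():
    o=observe();x=rot().apply([1,0,0]);z=rot().apply([0,0,1])
    print("t%.2f"%o["clock"],"p",o["ee_pos"].round(1),"yaw%.1f"%np.degrees(np.arctan2(x[1],x[0])),"z",z.round(3),"F",o["wrist_force"].round(2),"M",o["ft_torque"].round(3),"w%.1f"%o["gripper_width"],"q",o["q"].round(2))
E
python3 - <<'E'
from h import *
for z in(0,150,200):print(z,[ray("top",*p,z)[:2].round() for p in((70,197),(120,275),(80,262))])
for z in(0,150,200):print(z,[ray("side",*p,z)[:2].round() for p in((238,115),(238,155))])
print(plan([330,520,320],160),plan([500,200,320],160),plan([560,0,320],180))
E
```

```text
0 [array([689., 641.]), array([473., 491.]), array([509., 601.])]
150 [array([655., 555.]), array([466., 424.]), array([497., 521.])]
200 [array([644., 527.]), array([464., 401.]), array([494., 494.])]
0 [array([ 901., 1038.]), array([714., 676.])]
150 [array([712., 637.]), array([566., 353.])]
200 [array([649., 503.]), array([517., 246.])]
[-1.2818e+01 -7.2250e+00 -9.8060e+00 -2.0000e-03  0.0000e+00 -7.0000e-03] [-3.9900e+01 -3.1299e+01 -9.7650e+00 -2.0000e-03  0.0000e+00 -7.0000e-03] [-5.2492e+01 -4.7956e+01 -9.7370e+00 -2.0000e-03 -0.0000e+00 -3.5600e-01]
```

```bash
python3 - <<'E'
from h import *
for p in([235,632,320],[400,250,320],[540,0,300]):print(plan(p,160))
E
python3 -m pendant '[[0,0,-5,0,0,0],[-2,-5,-9,0,0,0],[-4,-10,-10,0,0,0],[-8,-14,-10,0,0,0],[-12,-18,-10,0,0,0],[-16,-21,-10,0,0,0],[-20,-24,-10,0,0,0],[-24,-27,-10,0,0,0],[-28.8,-30,-10,0,0,0],[-28.8,-30,-10,0,0,0],[-28.8,-30,-10,0,0,0],[-28.8,-30,-10,0,0,0]]' 8.7
python3 - <<'E'
from h import *
st()
E
```

```text
[-1.200e-02 -3.600e-02 -9.819e+00 -2.000e-03  0.000e+00 -7.000e-03]
[-2.8785e+01 -3.0096e+01 -9.7680e+00 -2.0000e-03  0.0000e+00 -7.0000e-03]
[-5.0617e+01 -4.8650e+01 -7.7360e+00 -2.0000e-03  0.0000e+00 -7.0000e-03]
clock: 1.1
ee_pos: [402.7, 246.2, 322.7]
tool_rot: [0.0, 0.18, 0.984, -0.0]
wrist_force: [0.5, 0.3, 0.2]
gripper_width: 87.0
t1.10 p [402.7 246.2 322.7] yaw159.3 z [ 0.    -0.001 -1.   ] F [0.45 0.34 0.22] M [-0.003 -0.009  0.037] w87.0 q [-0.93  0.04  0.26  1.9  -0.01  1.2   0.54]
```

```bash
python3 - <<'E'
from h import *
for p in([540,0,300],[530.5,-331.5,170]):print(plan(p,201.5))
E
```

```text
[-2.1542e+01 -1.8176e+01  2.2970e+00 -1.0000e-03  0.0000e+00 -7.3700e-01]
[-3.2361e+01 -4.9513e+01  1.5326e+01 -1.0000e-03  0.0000e+00 -7.3700e-01]
```

```bash

python3 -m pendant '[[-3,-2.5,0,0,0,-0.1],[-6,-5,0,0,0,-0.2],[-9,-7.5,0.5,0,0,-0.3],[-12,-10,1,0,0,-0.4],[-15,-12.5,1.5,0,0,-0.5],[-18,-15,2,0,0,-0.6],[-21,-18,3,0,0,-0.7],[-23,-21,4,0,0,-0.737],[-24.5,-24.5,6,0,0,-0.737],[-26,-28,8,0,0,-0.737],[-27,-31.5,9,0,0,-0.737],[-28,-35,10,0,0,-0.737]]' 
python3 - <<'E'
from h import *
st();print(plan([530.5,-331.5,130],201.5))
E
```

```text
clock: 2.1
ee_pos: [541.1, -167.4, 223.6]
tool_rot: [-0.001, -0.19, 0.982, 0.0]
wrist_force: [0.1, 0.1, -0.8]
gripper_width: 87.0
t2.10 p [ 541.1 -167.4  223.6] yaw-158.1 z [-0.002  0.    -1.   ] F [ 0.11  0.06 -0.8 ] M [ 0.061 -0.053  0.003] w87.0 q [-0.25  0.33  0.55  1.85 -0.2   1.02  2.33]
[ 7.091e+00 -1.484e+01  9.355e+00  1.000e-03 -1.000e-03  7.000e-03]
```

```bash

python3 -m pendant '[[1.7,-3.5,2,0,0,0],[3.5,-7,4,0,0,0],[5.2,-10.5,6,0,0,0],[7,-14,8,0,0,0],[7.1,-14.8,9.35,0,0,0.007],[7.1,-14.8,9.35,0,0,0.007],[7.1,-14.8,9.35,0,0,0.007],[7.1,-14.8,9.35,0,0,0.007]]' 
python3 - <<'E'
from h import *
st();print(plan([530.5,-331.5,31],201.5))
t=optics.camera("top");s=optics.camera("side")
a=cv2.resize(t[215:290,385:475],(480,400),interpolation=cv2.INTER_CUBIC);b=cv2.resize(s[270:380,350:470],(320,293))
c=np.zeros((400,800,3),np.uint8);c[:,:480]=a;c[:293,480:]=b;cv2.imwrite("pics/g1.png",c)
E
```

```text
clock: 2.77
ee_pos: [531.4, -328.6, 131.8]
tool_rot: [0.0, -0.187, 0.982, 0.0]
wrist_force: [-0.2, -0.0, -0.1]
gripper_width: 87.1
t2.77 p [ 531.4 -328.6  131.8] yaw-158.5 z [ 0.     0.001 -1.   ] F [-0.21 -0.04 -0.12] M [ 0.004 -0.039  0.002] w87.1 q [ 0.08  0.54  0.52  1.79 -0.33  0.9   2.69]
[ 1.9400e-01 -2.4500e-01  1.0076e+01  1.0000e-03  0.0000e+00  0.0000e+00]
```

View pics/g1.png

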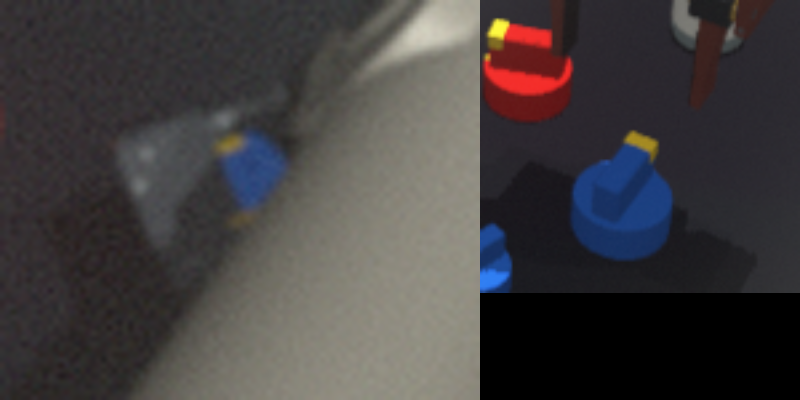

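```bash

python3 -m pendant '[[0.1,-0.1,3,0,0,0],[0.2,-0.25,6,0,0,0],[0.2,-0.25,8.5,0,0,0],[0.2,-0.25,9.7,0,0,0],[0.2,-0.25,9.9,0,0,0],[0.2,-0.25,9.9,0,0,0],[0.2,-0.25,9.9,0,0,0],[0.2,-0.25,9.9,0,0,0]]' 
python3 - <<'E'
from h import *
st()
E
python3 -m pendant '[[0,0,0,0,0,0],[0,0,0,0,0,0],[0,0,0,0,0,0],[0,0,0,0,0,0],[0,0,0,0,0,0],[0,0,0,0,0,0],[0,0,0,0,0,0],[0,0,0,0,0,0]]'  1.5 20
python3 - <<'E'
from h import *
st()
E
```

```text
clock: 3.53
ee_pos: [531.1, -333.4, 34.4]
tool_rot: [0.001, -0.186, 0.983, -0.001]
wrist_force: [-0.9, 0.2, -0.1]
gripper_width: 87.2
t3.53 p [ 531.1 -333.4   34.4] yaw-158.5 z [ 0.003 -0.001 -1.   ] F [-0.88  0.2  -0.06] M [ 0.088 -0.005 -0.007] w87.2 q [ 0.14  0.67  0.45  1.83 -0.41  0.73  2.76]
clock: 4.2
ee_pos: [529.9, -332.9, 32.5]
tool_rot: [-0.0, -0.186, 0.983, 0.0]
wrist_force: [0.1, -0.8, -0.6]
gripper_width: 36.9
t4.20 p [ 529.9 -332.9   32.5] yaw-158.6 z [-0.  0. -1.] F [ 0.11 -0.82 -0.56] M [ 0.077 -0.01  -0.005] w36.9 q [ 0.14  0.67  0.44  1.84 -0.41  0.73  2.76]
```

```bash

python3 -m pendant '[[0,0,0,0,0,0],[0,0,0,0,0,0],[0,0,0,0,0,0],[0,0,0,0,0,0],[0,0,0,0,0,0]]' 
python3 - <<'E'
from h import *
st()
E
python3 -m pendant '[[0,0,-0.5,0,0,0],[0,0,-2,0,0,0],[0,0,-4,0,0,0],[0,0,-7,0,0,0],[0,0,-11,0,0,0],[0,0,-15,0,0,0],[0,0,-15,0,0,0],[0,0,-15,0,0,0],[0,0,-15,0,0,0]]'
python3 - <<'E'
from h import *
st()
s=optics.camera("side");cv2.imwrite("pics/g2.png",s[120:420,220:560])
E
```

```text
clock: 4.62
ee_pos: [529.8, -332.9, 32.5]
tool_rot: [-0.0, -0.186, 0.983, 0.0]
wrist_force: [-0.0, 0.4, 0.1]
gripper_width: 20.1
t4.62 p [ 529.8 -332.9   32.5] yaw-158.6 z [-0.  0. -1.] F [-0.05  0.39  0.07] M [ 0.089 -0.016 -0.012] w20.1 q [ 0.14  0.67  0.44  1.84 -0.41  0.73  2.76]
clock: 5.37
ee_pos: [529.4, -332.3, 181.9]
tool_rot: [-0.0, -0.186, 0.983, 0.001]
wrist_force: [-0.2, -0.1, -1.8]
gripper_width: 20.3
t5.37 p [ 529.4 -332.3  181.9] yaw-158.5 z [-0.001  0.001 -1.   ] F [-0.21 -0.08 -1.8 ] M [ 0.094 -0.031 -0.051] w20.3 q [ 0.06  0.48  0.55  1.75 -0.29  1.    2.67]
```

View pics/g2.png

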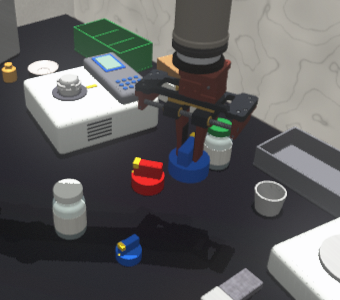

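The cap is held (20 mm width, level) and lifted clear, and nothing else was disturbed. Now I'll carry it to a point above the neck.

```bash
python3 - <<'E'
from h import *
print(plan([564.8,104.4,200],171))
E
```

```text
[-1.9290e+01  3.9309e+01 -1.8340e+00  2.0000e-03 -2.0000e-03  5.3200e-01]
```

```bash

python3 -m pendant '[[-1.7,3.5,-1,0,0,0.05],[-3.4,7,-1.8,0,0,0.1],[-5.1,10.4,-1.8,0,0,0.15],[-6.8,13.9,-1.8,0,0,0.2],[-8.5,17.4,-1.8,0,0,0.25],[-10.2,20.8,-1.8,0,0,0.3],[-11.9,24.3,-1.8,0,0,0.35],[-13.6,27.7,-1.8,0,0,0.4],[-15.3,31.2,-1.8,0,0,0.45],[-17,34.7,-1.8,0,0,0.5],[-18.3,37.3,-1.8,0,0,0.532],[-19.3,39.3,-1.8,0,0,0.532]]'
python3 -m pendant '[[0,0,0,0,0,0],[0,0,0,0,0,0],[0,0,0,0,0,0]]'
python3 - <<'E'
from h import *
st();print(plan([564.8,104.4,175],171))
s=optics.camera("side");cv2.imwrite("pics/n1.png",cv2.resize(s[100:260,210:390],(720,600)))
t=optics.camera("top");cv2.imwrite("pics/n1t.png",cv2.resize(t[170:290,200:330],(650,600)))
E
```

```text
clock: 6.42
ee_pos: [564.3, 107.3, 198.4]
tool_rot: [-0.002, 0.078, 0.997, -0.0]
wrist_force: [-0.1, -1.3, -1.7]
gripper_width: 19.8
clock: 6.67
ee_pos: [565.0, 102.1, 199.3]
tool_rot: [-0.001, 0.079, 0.997, -0.001]
wrist_force: [-1.3, -0.3, -2.1]
gripper_width: 19.7
t6.67 p [565.  102.1 199.3] yaw170.9 z [-0.002 -0.002 -1.   ] F [-1.3  -0.28 -2.14] M [-0.025  0.036  0.034] w19.7 q [-0.76  0.38  0.61  1.86 -0.26  0.99  1.37]
[ 5.100e-02  2.240e-01  2.429e+00 -2.000e-03 -2.000e-03 -2.000e-03]
```

View pics/n1.png

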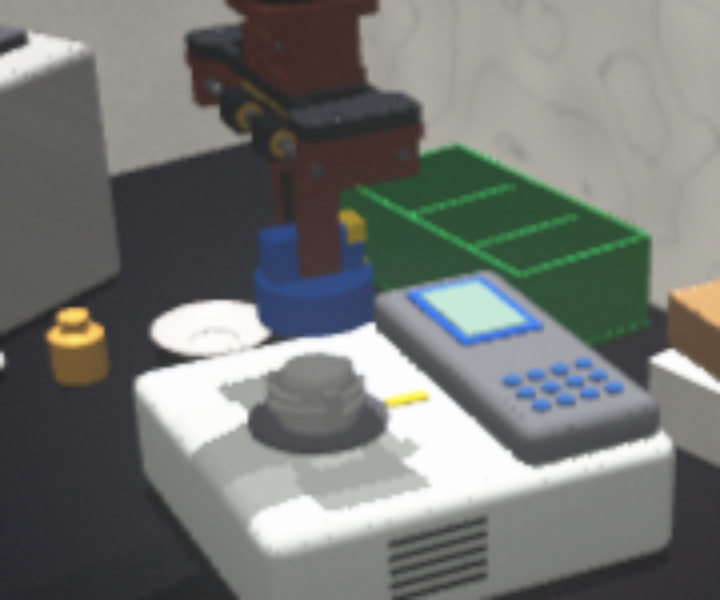

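View pics/n1t.png

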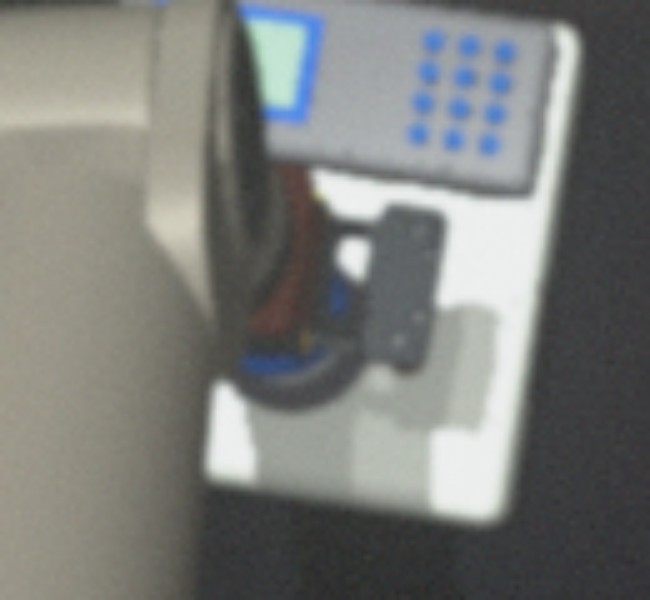

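```bash
python3 - <<'E'
from h import *
for p in([565,102.1,180],[565,102.1,167]):
  u=proj("side",p);print(u,(u-[210,100])*[4,3.75])
for p in([570,102.1,180],[565,107.1,180]):print(proj("side",p))
s=cv2.cvtColor(cv2.imread("pics/n1.png"),cv2.COLOR_BGR2HSV)
m=cv2.inRange(s,(105,120,30),(125,255,255))
for v in range(255,335,6):
  x=np.where(m[v,200:390])[0]+200;print(v,x.min(),x.max(),(x.min()+x.max())/2)
K=cv2.imread("pics/side0.png");
E
```

```text
[287.3886835  178.12560167] [309.55473401 292.97100627]
[287.71492907 183.26938412] [310.8597163  312.26019045]
[289.25204884 177.53490685]
[286.22688155 177.35659183]
255 261 361 311.0
261 261 360 310.5
267 258 371 314.5
273 255 371 313.0
279 254 371 312.5
285 256 369 312.5
291 257 369 313.0
297 257 369 313.0
303 260 369 314.5
309 261 367 314.0
315 262 366 314.0
321 265 360 312.5
327 272 349 310.5
333 290 304 297.0
```

```bash
python3 - <<'E'
from h import *
print(proj("side",[564.8,104.4,130]),proj("side",[530.5,-331.5,28]))
E
```

```text
[288.02461584 197.22343405] [402.50225335 342.6330947 ]
```

```bash

python3 -m pendant '[[0.05,0.2,1,0,0,0],[0.05,0.2,2,0,0,0],[0.05,0.2,2.9,0,0,0],[0.05,0.2,2.9,0,0,0],[0.05,0.2,2.9,0,0,0]]'
python3 - <<'E'
from h import *
st();print(plan([564.8,104.4,155],171))
E
```

```text
clock: 7.18
ee_pos: [565.0, 105.1, 170.5]
tool_rot: [-0.001, 0.079, 0.997, -0.0]
wrist_force: [-0.3, 0.1, -1.7]
gripper_width: 19.7
t7.18 p [565.  105.1 170.5] yaw170.9 z [-0.002 -0.001 -1.   ] F [-0.26  0.06 -1.72] M [0.013 0.006 0.045] w19.7 q [-0.75  0.42  0.59  1.88 -0.28  0.93  1.39]
[ 1.000e-02 -6.600e-02  1.555e+00 -1.000e-03 -2.000e-03 -1.000e-03]
```

Now I'll come down in small steps and watch the vertical force. The baseline with the cap hanging is about -1.8 N.

```bash

python3 -m pendant '[[0,-0.05,0.4,0,0,0],[0,-0.05,0.8,0,0,0],[0,-0.05,1.1,0,0,0],[0,-0.05,1.3,0,0,0],[0,-0.05,1.4,0,0,0],[0,-0.05,1.4,0,0,0]]'
python3 - <<'E'
from h import *
st()
E
python3 -m pendant '[[0,0,0.1,0,0,0],[0,0,0.1,0,0,0],[0,0,0.1,0,0,0]]'
python3 -m pendant '[[0,0,0.1,0,0,0],[0,0,0.1,0,0,0],[0,0,0.1,0,0,0]]'
python3 - <<'E'
from h import *
st()
E
```

```text
clock: 7.68
ee_pos: [565.5, 105.0, 157.4]
tool_rot: [-0.0, 0.079, 0.997, -0.0]
wrist_force: [-0.1, 0.4, -1.3]
gripper_width: 19.8
t7.68 p [565.5 105.  157.4] yaw171.0 z [-0. -0. -1.] F [-0.07  0.42 -1.28] M [ 0.042  0.009 -0.011] w19.8 q [-0.74  0.43  0.58  1.89 -0.3   0.9   1.4 ]
clock: 7.93
ee_pos: [565.7, 105.0, 156.7]
tool_rot: [0.0, 0.079, 0.997, 0.0]
wrist_force: [-0.4, 0.2, -1.5]
gripper_width: 20.1
clock: 8.18
ee_pos: [565.7, 105.0, 155.8]
tool_rot: [0.0, 0.079, 0.997, 0.0]
wrist_force: [-0.7, -0.4, 1.0]
gripper_width: 19.5
t8.18 p [565.7 105.  155.8] yaw171.0 z [ 0.  0. -1.] F [-0.73 -0.39  0.98] M [ 0.033  0.185 -0.015] w19.5 q [-0.74  0.44  0.58  1.89 -0.3   0.9   1.4 ]
```

```bash

python3 -m pendant '[[0.1,0,0,0,0,0],[0.1,0,0,0,0,0],[0.1,0,0,0,0,0]]'
python3 - <<'E'
from h import *
st()
E
python3 -m pendant '[[0,0,0.08,0,0,0],[0,0,0.08,0,0,0],[0,0,0.08,0,0,0]]'
python3 - <<'E'
from h import *
st()
E
```

```text
clock: 8.43
ee_pos: [564.4, 105.2, 155.4]
tool_rot: [-0.0, 0.079, 0.997, -0.0]
wrist_force: [0.3, -0.1, -1.5]
gripper_width: 19.7
t8.43 p [564.4 105.2 155.4] yaw171.0 z [-0. -0. -1.] F [ 0.26 -0.1  -1.5 ] M [-0.02  -0.037 -0.032] w19.7 q [-0.74  0.43  0.58  1.9  -0.3   0.9   1.4 ]
clock: 8.68
ee_pos: [564.4, 105.1, 154.5]
tool_rot: [-0.0, 0.079, 0.997, -0.0]
wrist_force: [-0.8, 0.4, -1.6]
gripper_width: 20.1
t8.68 p [564.4 105.1 154.5] yaw171.0 z [-0.001 -0.    -1.   ] F [-0.79  0.36 -1.63] M [ 0.038 -0.023  0.006] w20.1 q [-0.74  0.44  0.58  1.9  -0.3   0.9   1.4 ]
```

Shifting the cap by 1 mm freed it, so it had been touching the taper. I'll keep going down.

```bash

python3 -m pendant '[[0,0,0.1,0,0,0],[0,0,0.1,0,0,0],[0,0,0.1,0,0,0]]'|tr '\n' ' '
python3 -m pendant '[[0,0,0.08,0,0,0],[0,0,0.08,0,0,0],[0,0,0.08,0,0,0]]'|tr '\n' ' '
python3 - <<'E'
from h import *
st()
E
```

```text
clock: 8.93 ee_pos: [564.6, 105.1, 153.7] tool_rot: [-0.0, 0.079, 0.997, -0.0] wrist_force: [-0.0, 0.3, -2.5] gripper_width: 19.9 clock: 9.18 ee_pos: [564.6, 105.1, 152.9] tool_rot: [-0.0, 0.079, 0.997, -0.0] wrist_force: [0.6, 0.8, -0.8] gripper_width: 20.1 t9.18 p [564.6 105.1 152.9] yaw171.0 z [-0. -0. -1.] F [ 0.59  0.76 -0.82] M [0.09  0.024 0.006] w20.1 q [-0.74  0.44  0.58  1.9  -0.3   0.89  1.4 ]
```

```bash

python3 -m pendant '[[0,0,0.06,0,0,0],[0,0,0.06,0,0,0],[0,0,0.06,0,0,0]]'|tr '\n' ' '
python3 - <<'E'
from h import *
st()
E
python3 -m pendant '[[0,0,0.06,0,0,0],[0,0,0.06,0,0,0],[0,0,0.06,0,0,0]]'|tr '\n' ' '
python3 - <<'E'
from h import *
st()
E
```

```text
clock: 9.43 ee_pos: [564.7, 105.2, 152.4] tool_rot: [0.0, 0.079, 0.997, 0.0] wrist_force: [-0.6, 0.1, 0.1] gripper_width: 20.1 t9.43 p [564.7 105.2 152.4] yaw171.0 z [ 0.  0. -1.] F [-0.57  0.12  0.13] M [ 0.069  0.042 -0.042] w20.1 q [-0.74  0.44  0.58  1.9  -0.3   0.89  1.4 ]
clock: 9.68 ee_pos: [564.7, 105.1, 152.0] tool_rot: [0.0, 0.079, 0.997, 0.0] wrist_force: [-1.5, 0.9, 2.1] gripper_width: 19.7 t9.68 p [564.7 105.1 152. ] yaw171.0 z [ 0.  0. -1.] F [-1.49  0.86  2.11] M [ 0.073  0.266 -0.009] w19.7 q [-0.74  0.44  0.58  1.9  -0.3   0.89  1.4 ]
```

```bash

python3 -m pendant '[[0.04,0,0,0,0,-0.04],[0.04,0,0,0,0,-0.08],[0.04,0,0,0,0,-0.1],[0.04,0,0,0,0,-0.1]]'|tr '\n' ' '
python3 - <<'E'
from h import *
st()
E
python3 -m pendant '[[0,0,0,0,0,-0.04],[0,0,0,0,0,-0.08],[0,0,0,0,0,-0.08]]'|tr '\n' ' '
python3 - <<'E'
from h import *
st()
E
```

```text
clock: 10.02 ee_pos: [564.7, 105.2, 152.1] tool_rot: [0.0, 0.029, 1.0, 0.0] wrist_force: [0.8, -0.4, 1.6] gripper_width: 19.9 t10.02 p [564.7 105.2 152.1] yaw176.7 z [ 0.001  0.    -1.   ] F [ 0.77 -0.36  1.58] M [ 0.046 -0.02  -0.072] w19.9 q [-0.72  0.43  0.55  1.9  -0.29  0.89  1.49]
clock: 10.27 ee_pos: [564.6, 105.2, 152.0] tool_rot: [0.0, -0.011, 1.0, 0.0] wrist_force: [1.1, -0.7, 1.8] gripper_width: 19.8 t10.27 p [564.6 105.2 152. ] yaw-178.7 z [ 0.001  0.    -1.   ] F [ 1.09 -0.73  1.82] M [ 0.062 -0.046 -0.022] w19.8 q [-0.7   0.43  0.53  1.9  -0.28  0.89  1.56]
```

```bash
cat > s.sh <<'E'
python3 -c "
from h import *
st()"
E
for k in 1; do :; done
python3 -m pendant '[[0,0,0,0,0,-0.04],[0,0,0,0,0,-0.08],[0,0,0,0,0,-0.08]]'>/dev/null; bash s.sh
python3 -m pendant '[[0,0,0,0,0,-0.04],[0,0,0,0,0,-0.08],[0,0,0,0,0,-0.08]]'>/dev/null; bash s.sh
```

```text
t10.52 p [564.5 105.2 152. ] yaw-174.2 z [ 0.001  0.    -1.   ] F [0.21 0.37 1.83] M [-0.005 -0.042 -0.085] w19.9 q [-0.69  0.43  0.51  1.9  -0.27  0.88  1.63]
t10.77 p [564.5 105.2 152. ] yaw-169.6 z [ 0.  0. -1.] F [ 0.42 -1.23  2.96] M [ 0.03   0.034 -0.031] w19.7 q [-0.68  0.42  0.49  1.9  -0.25  0.88  1.7 ]
```

```bash

python3 -m pendant '[[0,0,0,0,0,-0.04],[0,0,0,0,0,-0.08],[0,0,0,0,0,-0.08]]'>/dev/null; bash s.sh
python3 -m pendant '[[0,0,0,0,0,-0.04],[0,0,0,0,0,-0.08],[0,0,0,0,0,-0.08]]'>/dev/null; bash s.sh
```

```text
t11.02 p [564.4 105.2 151.9] yaw-165.1 z [ 0.  0. -1.] F [ 1.26 -0.35  2.37] M [-0.007  0.082 -0.072] w19.8 q [-0.66  0.42  0.47  1.9  -0.24  0.88  1.77]
t11.27 p [564.4 105.1 151.9] yaw-160.5 z [ 0.  0. -1.] F [-0.44  0.13  2.09] M [ 0.022  0.046 -0.094] w20.2 q [-0.65  0.42  0.46  1.89 -0.23  0.88  1.84]
```

```bash

python3 -m pendant '[[0,0,0,0,0,-0.04],[0,0,0,0,0,-0.08],[0,0,0,0,0,-0.08]]'>/dev/null; bash s.sh
python3 -m pendant '[[0,0,0,0,0,-0.04],[0,0,0,0,0,-0.08],[0,0,0,0,0,-0.08]]'>/dev/null; bash s.sh
```

```text
t11.52 p [564.3 105.1 151.9] yaw-155.9 z [ 0.  0. -1.] F [ 0.67 -0.19  3.1 ] M [ 0.024  0.077 -0.025] w19.8 q [-0.63  0.41  0.44  1.89 -0.22  0.88  1.91]
t11.77 p [564.3 105.1 151.8] yaw-151.3 z [-0.  0. -1.] F [-0.34 -0.72  3.08] M [-0.007  0.093 -0.066] w20.3 q [-0.62  0.41  0.42  1.89 -0.21  0.88  1.98]
```

```bash

python3 -m pendant '[[0,0,0,0,0,-0.04],[0,0,0,0,0,-0.08],[0,0,0,0,0,-0.08]]'>/dev/null; bash s.sh
python3 -m pendant '[[0,0,0,0,0,-0.04],[0,0,0,0,0,-0.08],[0,0,0,0,0,-0.08]]'>/dev/null; bash s.sh
```

```text
t12.02 p [564.1 105.  151.8] yaw-146.8 z [-0. -0. -1.] F [-1.43  0.19  3.31] M [-0.089  0.28  -0.1  ] w19.9 q [-0.6   0.41  0.4   1.89 -0.2   0.88  2.05]
t12.27 p [564.  104.9 151.7] yaw-142.2 z [-0.001 -0.    -1.   ] F [-1.31 -0.36  3.28] M [-0.268  0.346 -0.099] w19.9 q [-0.59  0.41  0.38  1.89 -0.19  0.88  2.12]
```

```bash

python3 -m pendant '[[0.06,0,0,0,0,-0.04],[0.06,0,0,0,0,-0.08],[0.06,0,0,0,0,-0.08]]'>/dev/null; bash s.sh
python3 -m pendant '[[0,0,0,0,0,-0.04],[0,0,0,0,0,-0.08],[0,0,0,0,0,-0.08]]'>/dev/null; bash s.sh
```

```text
t12.52 p [563.8 104.8 151.8] yaw-137.6 z [ 0.  0. -1.] F [-0.06 -0.42  2.94] M [-0.025  0.165 -0.086] w19.9 q [-0.57  0.4   0.36  1.89 -0.18  0.88  2.19]
t12.77 p [563.5 104.7 151.6] yaw-133.0 z [-0.001 -0.    -1.   ] F [-1.08 -1.4   1.97] M [-0.199  0.252 -0.02 ] w19.8 q [-0.56  0.4   0.34  1.89 -0.17  0.88  2.26]
```

```bash

python3 -m pendant '[[0.06,0,0,0,0,-0.03],[0.06,0,0,0,0,-0.06],[0.06,0,0,0,0,-0.06]]'>/dev/null; bash s.sh
```

```text
t13.02 p [563.5 104.1 151.4] yaw-129.6 z [ 0. -0. -1.] F [ 0.3  -0.07 -2.45] M [-0.143 -0.271 -0.014] w19.7 q [-0.55  0.4   0.33  1.89 -0.16  0.88  2.31]
```

The force dropped back to hanging weight, so the lugs are over the notch. I'll lower gently without turning.

```bash

python3 -m pendant '[[0,0,0.1,0,0,0],[0,0,0.2,0,0,0],[0,0,0.2,0,0,0]]'>/dev/null; bash s.sh
python3 -m pendant '[[0,0,0.1,0,0,0],[0,0,0.1,0,0,0]]'>/dev/null; bash s.sh
```

```text
t13.27 p [563.6 104.2 149.5] yaw-129.5 z [ 0. -0. -1.] F [ 2.32 -1.05 -1.27] M [-0.23  -0.4   -0.052] w20.1 q [-0.55  0.4   0.33  1.89 -0.17  0.87  2.31]
t13.43 p [563.6 104.2 148.7] yaw-129.5 z [ 0. -0. -1.] F [ 1.31 -1.52 -2.3 ] M [-0.324 -0.485  0.026] w19.9 q [-0.55  0.4   0.33  1.89 -0.17  0.87  2.31]
```

```bash

python3 -m pendant '[[0,-0.08,0,0,0,0],[0,-0.08,0.1,0,0,0],[0,-0.08,0.1,0,0,0]]'>/dev/null; bash s.sh
python3 -m pendant '[[0,0,0.1,0,0,0],[0,0,0.15,0,0,0],[0,0,0.15,0,0,0]]'>/dev/null; bash s.sh
```

```text
t13.68 p [563.7 104.1 147.5] yaw-129.5 z [-0.001  0.    -1.   ] F [ 2.12 -0.09 -1.51] M [-0.011 -0.211  0.004] w19.9 q [-0.55  0.41  0.33  1.89 -0.17  0.87  2.32]
t13.93 p [563.7 104.  146. ] yaw-129.4 z [-0.001  0.    -1.   ] F [ 0.43 -0.   -0.82] M [ 0.037 -0.081 -0.017] w20.0 q [-0.55  0.41  0.32  1.89 -0.17  0.87  2.32]
```

```bash

python3 -m pendant '[[0,0,0.05,0,0,0],[0,0,0.05,0,0,0],[0,0,0.05,0,0,0]]'>/dev/null; bash s.sh
python3 -m pendant '[[0,0,0.04,0,0,0],[0,0,0.04,0,0,0],[0,0,0.04,0,0,0]]'>/dev/null; bash s.sh
```

```text
t14.18 p [563.8 103.9 145.7] yaw-129.5 z [-0.  0. -1.] F [-0.3  -0.3  -2.03] M [0.119 0.039 0.009] w20.2 q [-0.55  0.41  0.32  1.89 -0.17  0.86  2.32]
t14.43 p [563.9 103.9 145.4] yaw-129.5 z [-0.  0. -1.] F [-1.29  0.23 -0.65] M [ 0.113  0.165 -0.017] w19.8 q [-0.54  0.41  0.32  1.89 -0.17  0.86  2.32]
```

```bash

python3 -m pendant '[[0,0,0,0,0,0.04],[0,0,0,0,0,0.08],[0,0,0,0,0,0.08]]'>/dev/null; bash s.sh
python3 -m pendant '[[0,0,0,0,0,0.04],[0,0,0,0,0,0.08],[0,0,0,0,0,0.08]]'>/dev/null; bash s.sh
```

```text
t14.68 p [564.  103.9 145.4] yaw-134.1 z [ 0. -0. -1.] F [ 0.23 -0.16 -0.66] M [0.102 0.068 0.01 ] w19.8 q [-0.56  0.41  0.34  1.9  -0.18  0.86  2.25]
t14.93 p [564.  103.9 145.4] yaw-138.6 z [ 0. -0. -1.] F [ 0.24 -0.72 -1.24] M [0.056 0.109 0.015] w19.9 q [-0.57  0.41  0.36  1.9  -0.19  0.86  2.18]
```

```bash

python3 -m pendant '[[0,0,0,0,0,0.04],[0,0,0,0,0,0.08],[0,0,0,0,0,0.08]]'>/dev/null; bash s.sh
python3 -m pendant '[[0,0,0,0,0,0.04],[0,0,0,0,0,0.08],[0,0,0,0,0,0.08]]'>/dev/null; bash s.sh
```

```text
t15.18 p [564.  103.9 145.4] yaw-143.2 z [ 0. -0. -1.] F [ 0.2   0.59 -1.92] M [ 0.118  0.075 -0.013] w20.1 q [-0.59  0.42  0.38  1.9  -0.2   0.87  2.11]
t15.43 p [564.  103.9 145.4] yaw-147.7 z [ 0. -0. -1.] F [ 0.01 -0.4  -2.04] M [0.106 0.018 0.035] w19.6 q [-0.6   0.42  0.4   1.9  -0.21  0.87  2.04]
```

```bash

python3 -m pendant '[[0,0,0.01,0,0,0.04],[0,0,0.02,0,0,0.08],[0,0,0.02,0,0,0.08]]'>/dev/null; bash s.sh
python3 -m pendant '[[0,0,0.01,0,0,0.04],[0,0,0.02,0,0,0.08],[0,0,0.02,0,0,0.08]]'>/dev/null; bash s.sh
```

```text
t15.68 p [563.9 103.9 145.1] yaw-152.3 z [-0. -0. -1.] F [-0.61  0.18 -1.6 ] M [ 0.088  0.041 -0.013] w20.0 q [-0.62  0.42  0.42  1.9  -0.22  0.87  1.97]
t15.93 p [563.9 103.9 144.9] yaw-156.9 z [-0. -0. -1.] F [-0.19 -0.25 -2.6 ] M [0.093 0.017 0.02 ] w19.9 q [-0.63  0.42  0.44  1.9  -0.23  0.87  1.9 ]
```

```bash

python3 -m pendant '[[0,0,0.02,0,0,0.04],[0,0,0.03,0,0,0.08],[0,0,0.03,0,0,0.08]]'>/dev/null; bash s.sh
python3 -m pendant '[[0,0,0.02,0,0,0.04],[0,0,0.03,0,0,0.08],[0,0,0.03,0,0,0.08]]'>/dev/null; bash s.sh
```

```text
t16.18 p [563.9 104.  144.6] yaw-161.4 z [-0. -0. -1.] F [-0.51  0.43 -1.35] M [0.035 0.039 0.   ] w20.0 q [-0.65  0.43  0.46  1.9  -0.24  0.87  1.83]
t16.43 p [563.9 104.  144.3] yaw-166.0 z [-0.  0. -1.] F [-0.73  0.83 -1.71] M [ 0.132 -0.021 -0.009] w19.8 q [-0.66  0.43  0.48  1.9  -0.25  0.87  1.76]
```

```bash

python3 -m pendant '[[0,0,0.02,0,0,0.04],[0,0,0.03,0,0,0.08],[0,0,0.03,0,0,0.08]]'>/dev/null; bash s.sh
python3 -m pendant '[[0,0,0.02,0,0,0.04],[0,0,0.03,0,0,0.08],[0,0,0.03,0,0,0.08]]'>/dev/null; bash s.sh
```

```text
t16.68 p [563.9 104.1 144. ] yaw-170.6 z [-0.  0. -1.] F [ 0.02 -0.1  -1.21] M [ 0.261  0.037 -0.004] w19.9 q [-0.68  0.43  0.5   1.9  -0.27  0.87  1.69]
t16.93 p [563.9 104.2 143.7] yaw-175.2 z [-0.  0. -1.] F [ 0.37  1.24 -0.76] M [ 0.301  0.066 -0.021] w19.9 q [-0.69  0.44  0.52  1.9  -0.28  0.87  1.62]
```

```bash

python3 -m pendant '[[0,0.06,0.01,0,0,0.04],[0,0.06,0.02,0,0,0.08],[0,0.06,0.02,0,0,0.08]]'>/dev/null; bash s.sh
python3 -m pendant '[[0,0,0.02,0,0,0.04],[0,0,0.03,0,0,0.08],[0,0,0.03,0,0,0.08]]'>/dev/null; bash s.sh
```

```text
t17.18 p [564.  104.4 143.6] yaw-179.7 z [ 0. -0. -1.] F [ 0.37 -0.64 -1.28] M [0.104 0.031 0.008] w20.0 q [-0.71  0.44  0.54  1.91 -0.29  0.87  1.55]
t17.43 p [563.9 104.5 143.2] yaw175.7 z [-0. -0. -1.] F [-0.86  0.81 -2.16] M [ 0.115  0.081 -0.001] w19.8 q [-0.72  0.45  0.56  1.91 -0.3   0.87  1.49]
```

```bash

python3 -m pendant '[[0,0,0.02,0,0,0.04],[0,0,0.03,0,0,0.08],[0,0,0.03,0,0,0.08]]'>/dev/null; bash s.sh
python3 -m pendant '[[0,0,0.02,0,0,0.04],[0,0,0.03,0,0,0.08],[0,0,0.03,0,0,0.08]]'>/dev/null; bash s.sh
```

```text
t17.68 p [563.9 104.6 142.9] yaw171.1 z [-0. -0. -1.] F [-0.25  0.58 -2.16] M [0.232 0.038 0.012] w19.8 q [-0.73  0.45  0.58  1.91 -0.31  0.87  1.42]
t17.93 p [563.9 104.6 142.6] yaw166.5 z [-0.  0. -1.] F [-0.08  1.29 -2.47] M [0.28  0.062 0.02 ] w20.1 q [-0.75  0.46  0.6   1.91 -0.33  0.87  1.35]
```

```bash

python3 -m pendant '[[0,0,0.02,0,0,0.04],[0,0,0.03,0,0,0.06],[0,0,0.03,0,0,0.06]]'>/dev/null; bash s.sh
```

```text
t18.18 p [563.9 104.7 142.3] yaw163.1 z [-0.  0. -1.] F [-0.31  1.37 -1.69] M [0.346 0.135 0.065] w20.0 q [-0.76  0.46  0.61  1.91 -0.34  0.88  1.3 ]
```

```bash

python3 -m pendant '[[0,0.06,0.01,0,0,0.02],[0,0.06,0.02,0,0,0.04],[0,0.06,0.02,0,0,0.04]]'>/dev/null; bash s.sh
python3 -m pendant '[[0,0,0.01,0,0,0.02],[0,0,0.02,0,0,0.04],[0,0,0.02,0,0,0.04]]'>/dev/null; bash s.sh
```

```text
t18.43 p [564.2 104.9 142.2] yaw160.6 z [ 0. -0. -1.] F [-0.99  0.4  -2.49] M [ 0.148  0.11  -0.026] w19.7 q [-0.77  0.46  0.62  1.91 -0.35  0.88  1.26]
t18.68 p [564.2 104.9 142. ] yaw158.3 z [ 0. -0. -1.] F [ 0.14  0.61 -2.41] M [ 0.149 -0.008 -0.024] w20.1 q [-0.77  0.47  0.63  1.91 -0.35  0.88  1.23]
```

```bash

python3 -m pendant '[[0,0,0.01,0,0,0.02],[0,0,0.02,0,0,0.04],[0,0,0.02,0,0,0.04]]'>/dev/null; bash s.sh
python3 -m pendant '[[0,0,0.01,0,0,0.02],[0,0,0.02,0,0,0.04],[0,0,0.02,0,0,0.04]]'>/dev/null; bash s.sh
```

```text
t18.93 p [564.1 105.  141.8] yaw156.0 z [ 0. -0. -1.] F [-1.04 -0.32 -1.42] M [0.072 0.062 0.025] w20.3 q [-0.78  0.47  0.64  1.91 -0.36  0.88  1.19]
t19.18 p [564.  105.4 141.6] yaw153.7 z [-0.  0. -1.] F [-0.6   1.1  -1.68] M [ 0.221  0.199 -0.007] w19.7 q [-0.79  0.47  0.65  1.91 -0.37  0.88  1.16]
```

```bash

python3 -m pendant '[[0,0,0.01,0,0,0.02],[0,0,0.02,0,0,0.04],[0,0,0.02,0,0,0.04]]'>/dev/null; bash s.sh
python3 -m pendant '[[0,0,0.01,0,0,0.02],[0,0,0.01,0,0,0.03],[0,0,0.01,0,0,0.03]]'>/dev/null; bash s.sh
```

```text
t19.43 p [564.  105.4 141.4] yaw151.4 z [-0.  0. -1.] F [-0.65  1.78 -0.84] M [0.413 0.281 0.11 ] w19.8 q [-0.8   0.47  0.66  1.91 -0.37  0.88  1.13]
t19.68 p [564.1 105.4 141.3] yaw149.7 z [-0.  0. -1.] F [-0.75  2.74  0.92] M [0.609 0.338 0.149] w19.8 q [-0.8   0.48  0.67  1.91 -0.38  0.88  1.1 ]
```

```bash

python3 -m pendant '[[0.06,0.05,-0.01,0,0,0],[0.06,0.05,-0.01,0,0,0],[0.06,0.05,-0.01,0,0,0]]'>/dev/null; bash s.sh
python3 -m pendant '[[0,0,0,0,0,0.03],[0,0,0,0,0,0.03],[0,0,0,0,0,0.03]]'>/dev/null; bash s.sh
```

```text
t19.93 p [564.  105.5 141.4] yaw149.8 z [ 0. -0. -1.] F [-0.74 -0.06  0.04] M [0.219 0.14  0.177] w19.8 q [-0.8   0.48  0.67  1.91 -0.38  0.88  1.1 ]
t20.18 p [564.  105.6 141.4] yaw148.1 z [ 0. -0. -1.] F [-0.04  0.41 -0.44] M [0.166 0.062 0.274] w20.0 q [-0.81  0.48  0.68  1.91 -0.38  0.88  1.08]
```

The moment rises steadily (0.11, 0.15, 0.18, 0.27 N m) with each 1.7° of turn. Together with z at 11 mm below the land and 82° turned from the notch, this is the end stop. I'll ease off the twist held in the bush, then let go.

```bash

python3 -m pendant '[[0,0,0,0,0,-0.04],[0,0,0,0,0,-0.08],[0,0,0,0,0,-0.08]]'>/dev/null; bash s.sh
python3 -m pendant '[[0,0,0,0,0,0],[0,0,0,0,0,0],[0,0,0,0,0,0],[0,0,0,0,0,0],[0,0,0,0,0,0],[0,0,0,0,0,0]]' 5 >/dev/null; bash s.sh
```

```text
t20.43 p [563.9 105.5 141.4] yaw152.7 z [ 0. -0. -1.] F [-0.37  1.53 -0.8 ] M [0.143 0.035 0.038] w19.8 q [-0.79  0.47  0.66  1.91 -0.37  0.88  1.15]
t20.93 p [563.9 105.7 141.4] yaw152.6 z [ 0. -0. -1.] F [-0.01 -0.29 -0.3 ] M [-0.036 -0.013  0.022] w49.9 q [-0.79  0.47  0.66  1.91 -0.37  0.88  1.14]
```

```bash

python3 -m pendant '[[0,0,-1,0,0,0],[0,0,-3,0,0,0],[0,0,-6,0,0,0],[0,0,-9,0,0,0],[0,0,-13,0,0,0],[0,0,-17,0,0,0],[3,-3,-18,0,0,0],[6,-6,-18,0,0,0],[9,-9,-18,0,0,0],[12,-12,-18,0,0,0],[14,-15,-18,0,0,0],[14,-15,-18,0,0,0]]' >/dev/null; bash s.sh
python3 - <<'E'
from h import *
s=optics.camera("side");t=optics.camera("top");cv2.imwrite("pics/e_s.png",s);cv2.imwrite("pics/e_t.png",t)
a=cv2.resize(s[140:240,240:340],(400,400),interpolation=2);b=cv2.resize(t[180:280,205:305],(400,400),interpolation=2)
cv2.imwrite("pics/e.png",np.hstack([a,b]))
E
```

```text
t21.93 p [365.4  33.3 321.6] yaw152.5 z [-0.001  0.007 -1.   ] F [-0.37 -0.66 -0.39] M [-0.031 -0.023 -0.02 ] w49.9 q [-1.06 -0.28  0.66  2.11  0.17  1.26  0.62]
```

View pics/e.png

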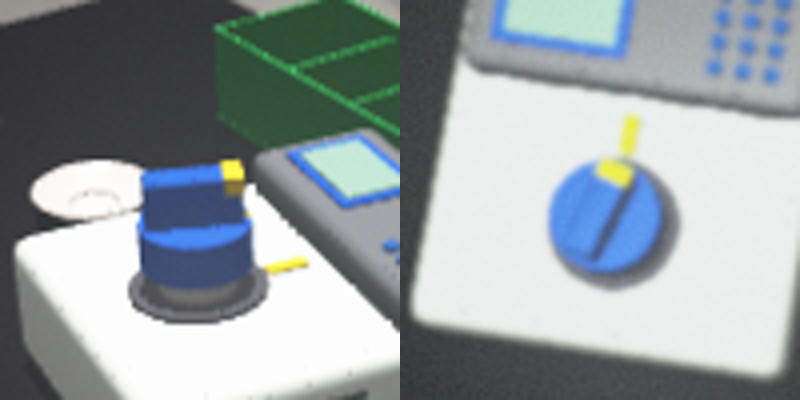

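View pics/e_t.png

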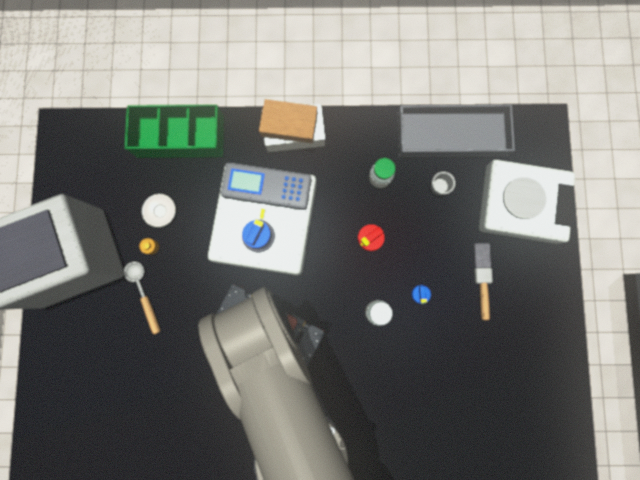

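```bash
python3 - <<'E'
from h import *
P=[];x=[]
for n,uv in(("side",(297.6,181.6)),("top",(258.3,222.7))):
    K,R,t=cal(n);P.append(K@np.c_[R,t]);x.append(np.array(uv,float).reshape(2,1))
X=cv2.triangulatePoints(P[0],P[1],x[0],x[1]);print((X[:3]/X[3]).ravel().round(1))
for z in(109,113):
  c=np.array([564.3,105,z+58.]);d=25*np.array([np.cos(np.radians(-28)),np.sin(np.radians(-28)),0]);print(z,c+d,proj("side",c+d),proj("top",c+d))
E
```

```text
[586.5  95.  167.5]
109 [586.37368982  93.26321093 167.        ] [297.65787422 182.09504318] [259.23802989 222.42258445]
113 [586.37368982  93.26321093 171.        ] [297.57695473 180.52252549] [259.001827   222.15327517]
```

The triangulated tip is at z ≈ 167.5 mm, against 167 expected when home. The cap looks level and the other things appear to be in their original places, so I'll hand in.

```bash
python3 -c "
from plant import workorder
print(workorder.hand_in())"; bash s.sh
```

```text
the job is handed in; nothing more can be done
None
the job is handed in; nothing more can be done
```

The blue cap is screwed fully home on the analyser's neck, and I handed the job in at about 22 s of the 67 s allowed.

- **Setting down:** I picked the larger blue cap by its bar and set it level on the neck with the yellow tip towards the mark. It first touched the neck's taper lightly. Shifting it 1 mm freed it, and it then met the land at the expected height.
- **Turning back:** I turned it counter-clockwise with about 3–5 N of pressure. The upward force vanished after about 59°, and the cap then went down 7 mm into the notch.
- **Turning forward:** I turned it clockwise about 80–82°, following the sink down to 11 mm below the land. The twist there rose steadily to about 0.27 N m, which I took as the end stop; the limit is 0.4 N m. I eased that off to about 0.04 N m before letting go.
- **Last checks:** The tip triangulates to 167.5 mm high, against 167 mm expected when home. The bar points to about -30° in the picture, against -27° from the tool. The cap looks level, the arm is clear, and the other things appear unmoved by eye in the top picture.
- **What was not measured:** The bush twist and seat depth cannot be read directly, so I inferred them from the wrist force and moment, which are noisy by about 0.05 N m. Sideways force rose to about 3 N as the cap met the stop, and I corrected it before the final turn.

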